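Add the blue slotted weight to the tile press

TASK

The mended tile in the weight press needs more load while its glue sets: slide the blue slotted weight sideways onto the stem, under the black knob, so that it lies flat on the steel weight with the stem at its middle. Its slot must face the opposite way to the steel weight's slot. Leave the steel weight in place on the stem.

Things in the scene. Friction and masses are not known exactly. Their poses are not given: they have to be found in the camera images.
- blue_weight_center (a point): Centre (half-way up) of the blue slotted weight to move: disc 70 mm across, 22 mm thick, 0.4 kg, two grip flats 60 mm apart (own +y, -y sides), slot 22 mm wide from the rim on its own +x side to a closed end 11 mm beyond the centre. Its x axis points out of the slot's mouth, z up. Loose and flat on the table, near a red and a yellow weight of the same shape that are not needed.
- blue_weight_mouth (a point): Point in the mouth of the blue weight's slot, 33 mm from its centre along its +x axis, half-way up; same axes.
- steel_weight_center (a point): Centre (half-way up) of the bare steel weight that is already on the press's stem, with the stem through its middle: same shape, size and axes as the blue one (its x axis points out through its slot's mouth). It is loose.
- stem (a point): Point on the axis of the fixed press's upright brass stem (10 mm thick), 42 mm above the table on its round green 92 mm foot, where the steel weight rests; z up. The steel weight's top is 22 mm above this point; the underside of the stem's black knob (30 mm wide, 12 mm high, too wide for a slot) is 64 mm above it, so a second weight slides in with 20 mm of height to spare.
Mind the look-alikes: they are no part of the job. Of the things that look like the part that bears blue_weight_center, take the one that is nearest to the robot's base at the start.

How it is judged:
At the end, for the whole second after the job is handed in: The blue weight lies flat (within 0.1 rad) and at rest on the steel weight, its centre within 14 mm of the stem's axis, its slot within 30 degrees of directly opposite to the steel weight's slot; the steel weight still lies flat on its seat with its centre within 12 mm of the stem's axis (horizontal distance between blue_weight_center and stem below 0.014 m and z of blue_weight_center in the frame of steel_weight_center between 0.018 and 0.026 m and angle between each of blue_weight_center, steel_weight_center's own z axis and vertical below 0.1 rad and x of blue_weight_mouth in the frame of steel_weight_center below 0 m and angle between the x axis of blue_weight_center and the x axis of steel_weight_center, either way round below 0.52 rad and horizontal distance between steel_weight_center and stem below 0.012 m and z of steel_weight_center in the frame of stem below 0.015 m and linear speed of each of blue_weight, steel_weight below 0.02 m/s); the robot touches nothing.
It fails at once if the steel weight is lifted or pushed more than 20 mm from where it was (distance of steel_weight_center from where it was at the start of the episode above 0.02 m).
It also fails if it takes over 40 s, if anything falls off the work surface, if the arm or the gripper's body presses on something with over 40 N, if the wrist force passes 120 N, or if a joint passes its speed limit or range.

ROBOT

A 7-joint arm with a two-finger parallel gripper is mounted at the origin on the work surface. World frame = base frame: x ahead of the robot, y to its left, z up, the work surface at z = 0. Lengths are in m, angles in rad, forces in N, time in s.
With the tool pointing down it reaches from about 0.35 to 0.9 m from the base axis. Payload 8.1 kg.
Tool frame: the origin (TCP) lies on the mounting face of the last link; the fingertips stand 173 mm ahead of it and the grasp point (between the pads) lies 155 mm ahead of it; z points along the fingers, y is the line along which they close (so a half turn about z gives the same grasp; the last joint's range is limited). The gripper opens to 85 mm and grips with 20 to 120 N. Pads are 22 mm wide; open, the fingers measure 114 mm over their backs; the gripper's body (76 mm by 85 mm) begins 54 mm behind the grasp point. The pads swing forward as they close: fully open they stand 13 mm farther back than shut.
Start: joints at [1.168, 0.434, 0.025, 1.573, -0.012, 1.134, -0.075], TCP at [0.185, -0.597, 0.405] pointing down, gripper open.
Joint ranges: [-2.62, 2.62], [-0.44, 2.09], [-1.27, 1.32], [0.08, 2.57], [-1.32, 4.46], [0.12, 2], [-2.74, 2.74]. Speed limits (rad/s): [2.22, 2.22, 3.01, 3.01, 3.14, 3.14, 3.14].

INTERFACE

Orientations are given as a unit quaternion [x, y, z, w].
In Python, from station import manip gives the robot as it stands. The module is installed in compiled form; this text tells all that it offers.
- The arm moves only by the shell command python3 -m crank 'ROWS' [OPENING] [FORCE]. ROWS is JSON, a list of rows, each an object of numbers: "x", "y", "z": the shift along the world's x, y, z scaled (see below); "roll": the turn about the world's z scaled (see below). A call has 1 to 8 rows; each row shifts and turns the commanded pose from where the row before left it; what a row does not reach is not made up. The controller multiplies each number of a shift by 2 cm and each number of a turn by 4 degrees. A row lasts 1/12 s, in which the tool goes at most 41.7 mm and 7.16 degrees, less where a joint would pass 70% of its speed; a pose out of reach is approached as far as the arm can. A call with a number of a shift or a turn outside -1 to 1 is refused whole. A call with a gripper value outside its range is refused whole. OPENING is the opening, from 0 (shut) to 1 (fully open), set as the call begins (- or left out, the last holds). The fingers move at their own pace and stop on an object; FORCE is the grip in N (left out, the last holds). Time passes only in rows, so rows that do not move let the fingers close. It gives the time, the measured TCP pose, the force, the opening and the grip force at its end, in the units of the state.
- manip.observe(): the state, without advancing time (a new reading comes with each control period).
- manip.capture(name): name is "scene" or "top" or "wrist"; returns (picture, depth): 384x512x3 uint8, red, green, blue; 384x512 float32, m along the optical axis (not along the pixel's ray), 0 where there is no reading.
- manip.get_calibration(name): a dict with "K" (3x3 intrinsics, pixels), "rvec" (rotation vector, rad) and "tvec" (3), from world to camera coordinates, as OpenCV has them. Camera axes: x right, y down, z forward; pixel columns grow to the right and rows downward; lengths in m; the calibration is good to about 2 mm. A picture is of the moment at which its call begins: read the wrist's pose just before it. get_calibration takes no time and is no camera call; for the wrist camera it gives the pose at the moment of the call.
- manip.finish_job(): hands the job in; it is judged then, once.
The state is a dict: "clock": time; "qpos": joint angles; "dq": joint speeds; "tau": joint torques, N m; "position": TCP position; "tcp_rot": TCP orientation; "ft_force": force on the tool from outside, world axes, zero at the start; "torque": the same for the moment, N m; "width": opening from 0.0 (shut) to 1.0 (fully open); "finger_force": force on a finger pad.
Only numpy, scipy, OpenCV 4.12 (cv2) and the standard library are available. Lean on these libraries where they do the work, as an engineer would, in place of code of your own. Each camera call takes 0.05 s, during which the arm holds its last target. There are 200 camera calls.

## Working session

There is one attempt and no reset: what is moved stays moved. The work goes in short steps, Python scripts to look and compute and a shell command to move; the robot and the scene stay as the last step left them, time stands still between calls to the robot, and variables do not carry over. Pictures are saved under pics/ and viewed, at most 10 in all, crops included, and the job is handed in when it is done.

```bash
mkdir -p pics; cat > h.py <<'E'
import numpy as np,cv2
from station import manip
def cap(n):
    c=manip.get_calibration(n);p,d=manip.capture(n);return p,d,c
def save(p,f): cv2.imwrite('pics/'+f,cv2.cvtColor(p,cv2.COLOR_RGB2BGR))
def world(d,c,us,vs):
    K=np.array(c['K']);R=cv2.Rodrigues(np.array(c['rvec'],float))[0];t=np.array(c['tvec']).ravel()
    us=np.asarray(us);vs=np.asarray(vs);z=d[vs,us]
    P=np.stack([(us-K[0,2])/K[0,0]*z,(vs-K[1,2])/K[1,1]*z,z],-1)
    return (P-t)@R
E
python3 - <<'E'
from h import *
a,_,c=cap('scene');b,d,c2=cap('top')
save(a,'s1.png');save(b,'t1.png');np.savez('t1.npz',p=b,d=d);print(manip.observe())
E
```

```text
{'clock': 0.1, 'qpos': array([ 1.16836376,  0.43515262,  0.02497323,  1.57398222, -0.01157283,
        1.13398411, -0.07510594]), 'dq': array([-4.53314830e-04,  8.60249794e-05,  2.14846598e-04, -1.20404183e-03,
       -4.21651465e-04,  7.17209395e-04, -2.07923570e-03]), 'tau': array([ 3.16693535e-03, -6.71756101e+01,  1.02845248e+00, -3.16908538e+01,
        1.58853253e-02,  7.18008057e-03, -5.48326841e-05]), 'position': array([ 0.18451001, -0.59693879,  0.40401394]), 'tcp_rot': array([ 9.88788072e-01,  1.49324045e-01, -1.77045834e-04, -6.67898487e-04]), 'ft_force': array([-0.39371913,  0.15352519,  0.71288194]), 'torque': array([ 0.00486225,  0.03663949, -0.03477994]), 'finger_force': 0.0, 'width': 0.9999319594242339}
```

View pics/s1.png

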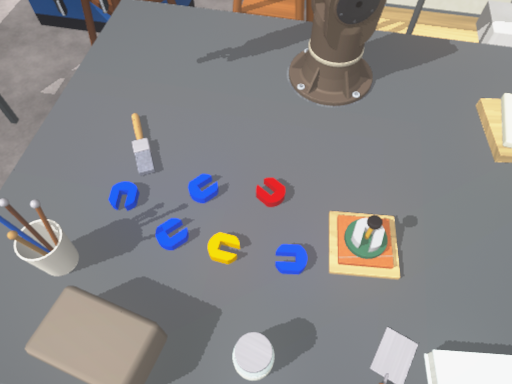

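View pics/t1.png

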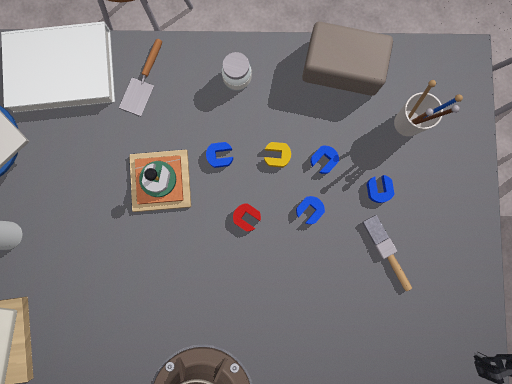

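The scene view shows the press at about (365,240), and the top view shows it at about (155,180). There are four blue weights in the top view: (220,155), (324,159), (381,189) and (311,210). I'll measure each one's distance from the base.

```bash
cat > blue.py <<'E'
from h import *
def blues(p,d,c,zmin=0.012,zmax=0.035):
    hsv=cv2.cvtColor(p,cv2.COLOR_RGB2HSV)
    m=cv2.inRange(hsv,(108,150,90),(130,255,255))
    n,l,s,ce=cv2.connectedComponentsWithStats(m)
    out=[]
    for i in range(1,n):
        if s[i,4]<80: continue
        v,u=np.where(l==i);P=world(d,c,u,v);k=(P[:,2]>zmin)&(P[:,2]<zmax)
        if k.sum()<60: continue
        Q=P[k];top=np.percentile(Q[:,2],70);Q=Q[abs(Q[:,2]-top)<.005]
        (cx,cy),r=cv2.minEnclosingCircle((Q[:,:2]*1000).astype(np.float32))
        C=np.array([cx,cy])/1000; g=C-Q[:,:2].mean(0)
        out.append((ce[i].round(),C,r,top,np.hypot(*C),np.degrees(np.arctan2(g[1],g[0])),len(Q)))
    return out
E
python3 - <<'E'
from blue import *
z=np.load('t1.npz');c=manip.get_calibration('top')
for o in blues(z['p'],z['d'],c): print(*[np.round(x,3) for x in o])
p=z['p'];d=z['d']
# press
vv,uu=np.mgrid[150:212,128:192];P=world(d,c,uu.ravel(),vv.ravel());col=p[150:212,128:192].reshape(-1,3)
for lo,hi in((.036,.048),(.055,.075),(.1,.13)):
    k=(P[:,2]>lo)&(P[:,2]<hi);print(lo,k.sum(),P[k].mean(0) if k.any() else '', [np.array(x).round(3) for x in (P[k].min(0),P[k].max(0))] if k.any() else '')
a=cv2.resize(p[140:220,115:205],(800//2*1,int(400*80/90)),interpolation=cv2.INTER_CUBIC)
b=cv2.resize(p[170:250,265:355],(400,355),interpolation=cv2.INTER_CUBIC)
save(np.hstack([a,b]),'c1.png')
E
```

```text
[218. 154.] [ 0.605 -0.03 ] 34.801 0.022 0.606 -87.585 384
[325. 158.] [ 0.597 -0.299] 35.189 0.022 0.668 137.709 388
[380. 190.] [ 0.524 -0.44 ] 35.39 0.022 0.684 14.997 414
[311. 209.] [ 0.466 -0.263] 35.037 0.022 0.535 137.865 400
0.036 499 [0.53606144 0.11735141 0.04111256] [array([0.492, 0.078, 0.036]), array([0.581, 0.169, 0.048])]
0.055 383 [0.52972795 0.11981285 0.06267978] [array([0.502, 0.092, 0.055]), array([0.571, 0.155, 0.071])]
0.1 131 [0.53607203 0.12227583 0.1160537 ] [array([0.522, 0.109, 0.106]), array([0.55 , 0.138, 0.122])]
```

View pics/c1.png

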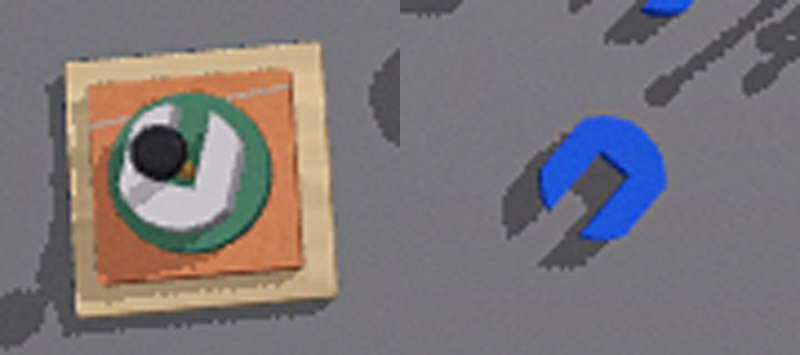

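There are four blue candidates in the top view. Their distances from the base are: (218,154) 0.606 m, (325,158) 0.668 m, (380,190) 0.684 m and (311,209) 0.535 m. The one at (311,209) is nearest, so that is the one to move. The crop confirms it: a lone blue disc with its slot opening to the lower left, yaw about 138°. The left half of the crop shows the steel weight's slot opening upward and slightly right, which is world +x at about -12°.

Next I'll move above the blue weight, turning by +120°.

```bash

python3 -m crank '[{"x":0.47,"y":0.557,"z":-0.17,"roll":1},{"x":0.47,"y":0.557,"z":-0.17,"roll":1},{"x":0.47,"y":0.557,"z":-0.17,"roll":1},{"x":0.47,"y":0.557,"z":-0.17,"roll":1},{"x":0.47,"y":0.557,"z":-0.17,"roll":1},{"x":0.47,"y":0.557,"z":-0.17,"roll":1},{"x":0.47,"y":0.557,"z":-0.17,"roll":1},{"x":0.47,"y":0.557,"z":-0.17,"roll":1}]' 1
```

```text
clock: 0.77
position: [0.2601, -0.5073, 0.377]
tcp_rot: [0.909, 0.418, -0.0, -0.0]
ft_force: [-0.5, -1.0, -0.2]
width: 0.997
finger_force: 0.0
```

```bash
python3 - <<'E'
from h import *
z=np.load('t1.npz');c=manip.get_calibration('top');p=z['p'];d=z['d']
vv,uu=np.mgrid[150:212,128:192];uu=uu.ravel();vv=vv.ravel();P=world(d,c,uu,vv);C=p[vv,uu].astype(int)
k=(P[:,2]>.058)&(P[:,2]<.069)&(np.ptp(C,axis=1)<25)&(C.mean(1)>150)
Q=P[k];print(len(Q),Q.mean(0),cv2.minEnclosingCircle((Q[:,:2]*1000).astype(np.float32)),np.median(Q[:,2]))
g=(C[:,1]>C[:,0]+25)&(C[:,1]>C[:,2]);G=P[g];print('foot',cv2.minEnclosingCircle((G[:,:2]*1000).astype(np.float32)),np.median(G[:,2]))
b=(C.max(1)<60)&(P[:,2]>.1);B=P[b];print('knob',cv2.minEnclosingCircle((B[:,:2]*1000).astype(np.float32)),np.median(B[:,2]))
E
```

```text
345 [0.52952286 0.11936886 0.06294597] ((536.4926147460938, 122.91410827636719), 34.735107421875) 0.06302316851683169
foot ((536.8792114257812, 122.86458587646484), 45.58206558227539) 0.04083229765459701
knob ((535.9822998046875, 121.981201171875), 13.929577827453613) 0.11694264975251449
```

```bash

R='no'; python3 -m crank '[{"x":0.47,"y":0.557,"z":-0.17,"roll":1},{"x":0.47,"y":0.557,"z":-0.17,"roll":1},{"x":0.47,"y":0.557,"z":-0.17,"roll":1},{"x":0.47,"y":0.557,"z":-0.17,"roll":1},{"x":0.47,"y":0.557,"z":-0.17,"roll":1},{"x":0.47,"y":0.557,"z":-0.17,"roll":1},{"x":0.47,"y":0.557,"z":-0.17,"roll":1},{"x":0.47,"y":0.557,"z":-0.17,"roll":1}]' >/dev/null
python3 -m crank '[{"x":0.47,"y":0.557,"z":-0.17,"roll":1},{"x":0.47,"y":0.557,"z":-0.17,"roll":1},{"x":0.47,"y":0.557,"z":-0.17,"roll":1},{"x":0.47,"y":0.557,"z":-0.17,"roll":1},{"x":0.47,"y":0.557,"z":-0.17,"roll":1},{"x":0.47,"y":0.557,"z":-0.17,"roll":1},{"x":0.47,"y":0.557,"z":-0.17,"roll":1},{"x":0.47,"y":0.557,"z":-0.17,"roll":1}]' >/dev/null
python3 -m crank '[{"x":0.47,"y":0.557,"z":-0.17,"roll":1},{"x":0.47,"y":0.557,"z":-0.17,"roll":1},{"x":0.47,"y":0.557,"z":-0.17,"roll":1},{"x":0.47,"y":0.557,"z":-0.17,"roll":1},{"x":0.47,"y":0.557,"z":-0.17,"roll":1},{"x":0.47,"y":0.557,"z":-0.17,"roll":1},{},{}]'
python3 - <<'E'
from blue import *
p,d,c=cap('wrist');save(p,'w1.png')
for o in blues(p,d,c): print(*[np.round(x,4) for x in o])
s=manip.observe();print(s['position'],s['tcp_rot'],s['qpos'])
E
```

```text
[350. 142.] [ 0.4669 -0.2646] 35.3377 0.0225 0.5366 145.6943 4077
[458. 237.] [ 0.5971 -0.302 ] 35.7703 0.0225 0.6691 154.213 3432
[314. 322.] [ 0.5242 -0.443 ] 35.5596 0.0224 0.6863 -56.6449 1892
[ 0.41220201 -0.32655772  0.32227509] [ 5.45788934e-01  8.37921969e-01  1.02818033e-03 -3.94430913e-04] [ 0.91335329  0.40693784 -0.45323378  1.88642037  0.22070227  0.89812522
  0.76990318]invalid input
```

View pics/w1.png

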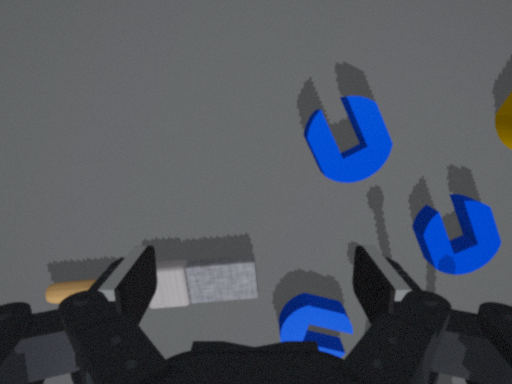

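The wrist view shows the target at (350,142), with a blue look-alike at (458,237) and another under the gripper at (315,322). The last call was refused because of its empty rows, so I'll make the remaining step now.

```bash

python3 -m crank '[{"x":0.454,"y":0.52,"z":-0.17,"roll":1},{"x":0.454,"y":0.52,"z":-0.17,"roll":1},{"x":0.454,"y":0.52,"z":-0.17,"roll":1},{"x":0.454,"y":0.52,"z":-0.17,"roll":1},{"x":0.454,"y":0.52,"z":-0.17,"roll":1},{"x":0.454,"y":0.52,"z":-0.17,"roll":1},{"x":0},{"x":0}]'
python3 - <<'E'
from blue import *
p,d,c=cap('wrist')
for o in blues(p,d,c): print(*[np.round(x,4) for x in o])
hsv=cv2.cvtColor(p,cv2.COLOR_RGB2HSV);m=cv2.inRange(hsv,(108,150,60),(130,255,255));v,u=np.where(m>0);P=world(d,c,u,v)
k=(abs(P[:,2]-.0225)<.003)&(np.hypot(P[:,0]-.4665,P[:,1]+.2638)<.045);Q=P[k][:,:2]
g=np.zeros((300,300),np.uint8);ij=((Q-[.4665,-.2638])*2500+150).astype(int);g[ij[:,1],ij[:,0]]=255
g=cv2.morphologyEx(g,cv2.MORPH_CLOSE,np.ones((5,5)));save(cv2.merge([g]*3),'g1.png')
h=cv2.HoughLinesP(g-cv2.erode(g,np.ones((3,3))),1,np.pi/360,22,minLineLength=30,maxLineGap=6)
for l in h[:,0]: print(l,np.degrees(np.arctan2(l[3]-l[1],l[2]-l[0]))%180)
s=manip.observe();print(s['position'],s['tcp_rot'])
E
```

```text
[347. 145.] [ 0.4667 -0.2644] 35.1677 0.0225 0.5364 145.0395 4046
[454. 240.] [ 0.5975 -0.3013] 35.8103 0.0225 0.6692 138.0281 3385
[309. 322.] [ 0.5239 -0.4418] 35.1579 0.0224 0.6854 -54.9477 1726
[125 204 187 153] 140.55994726330954
[ 70 177 152 110] 140.74866341728776
[ 67 120 137  63] 140.84456587738686
[106 221 169 170] 141.00900595749454
[ 76 170 150 110] 140.9644871012531
[162 233 231 177] 140.9374160994815
[155 110 187 149] 50.63068275763526
[105 220 181 160] 141.70983680775691
[161 233 234 173] 140.58260575653108
[ 68 177 117 138] 141.48307369289722
[154  61 190  70] 14.036243467926479
[ 69 119 108  87] 140.63068275763527
[106 222 138 234] 20.556045219583467
[234 123 238 156] 83.08877288097531
[206  80 228 111] 54.63753811293095
[162 116 187 148] 52.00126755749534
[ 79 109 137  62] 140.98059952476345
[ 0.41136113 -0.32768068  0.32252793] [ 5.48424638e-01  8.36199473e-01  7.81380045e-04 -4.97849590e-04]invalid input
```

```bash

python3 -m crank '[{"x":0.395,"y":0.455,"z":-0.5,"roll":0.98},{"x":0.395,"y":0.455,"z":-0.5,"roll":0.98},{"x":0.395,"y":0.455,"z":-0.5,"roll":0.98},{"x":0.395,"y":0.455,"z":-0.5,"roll":0.98},{"x":0.395,"y":0.455,"z":-0.5,"roll":0.98},{"x":0.395,"y":0.455,"z":-0.5,"roll":0.98},{"x":0.395,"y":0.455,"z":-0.5,"roll":0.98},{"x":0,"y":0,"z":0,"roll":0}]'
python3 -c "
from h import *
s=manip.observe();print(s['position'],s['tcp_rot'],np.degrees(2*np.arctan2(s['tcp_rot'][1],s['tcp_rot'][0])),s['clock'])"
```

```text
clock: 2.87
position: [0.4658, -0.2648, 0.2516]
tcp_rot: [0.335, 0.942, 0.001, -0.001]
ft_force: [-0.5, 0.5, -0.1]
width: 0.995
finger_force: 0.0
[ 0.46578248 -0.2648001   0.25159725] [ 3.35413967e-01  9.42069991e-01  7.46118630e-04 -1.02310277e-03] 140.80454122543327 2.8667
```

```bash

python3 -m crank '[{"x":0,"y":0,"z":-0.77,"roll":0},{"x":0,"y":0,"z":-0.77,"roll":0},{"x":0,"y":0,"z":-0.77,"roll":0},{"x":0,"y":0,"z":-0.77,"roll":0},{"x":0,"y":0,"z":-0.77,"roll":0},{"x":0,"y":0,"z":0,"roll":0},{"x":0,"y":0,"z":0,"roll":0}]' 1
python3 -m crank '[{"x":0,"y":0,"z":0,"roll":0},{"x":0,"y":0,"z":0,"roll":0},{"x":0,"y":0,"z":0,"roll":0},{"x":0,"y":0,"z":0,"roll":0},{"x":0,"y":0,"z":0,"roll":0},{"x":0,"y":0,"z":0,"roll":0},{"x":0,"y":0,"z":0,"roll":0},{"x":0,"y":0,"z":0,"roll":0}]' 0 60
```

```text
clock: 3.45
position: [0.4648, -0.2669, 0.1761]
tcp_rot: [0.338, 0.941, -0.0, -0.001]
ft_force: [0.5, -1.0, 0.1]
width: 0.999
finger_force: 0.0
clock: 4.12
position: [0.4661, -0.2662, 0.1777]
tcp_rot: [0.337, 0.941, -0.0, 0.001]
ft_force: [-1.5, 1.6, 9.3]
width: 0.688
finger_force: 64.0
```

```bash

python3 -m crank '[{"x":0,"y":0,"z":0.5,"roll":0},{"x":0,"y":0,"z":1,"roll":0},{"x":0,"y":0,"z":1,"roll":0},{"x":0,"y":0,"z":1,"roll":0},{"x":0,"y":0,"z":1,"roll":0},{"x":0,"y":0,"z":0.5,"roll":0},{"x":0,"y":0,"z":0,"roll":0}]'
python3 - <<'E'
from blue import *
p,d,c=cap('wrist');save(p,'w2.png')
s=manip.observe();print(s['position'],s['ft_force'],s['width'])
p,d,c=cap('top')
for o in blues(p,d,c,0.05,.2): print(*[np.round(x,4) for x in o])
E
```

```text
clock: 4.7
position: [0.4659, -0.2664, 0.2787]
tcp_rot: [0.337, 0.941, -0.0, 0.002]
ft_force: [0.3, 0.4, -5.4]
width: 0.682
finger_force: 67.9
[ 0.46546794 -0.26630016  0.27708323] [-0.9271672  -0.27223636 -5.51052748] 0.6825988702804102
```

View pics/w2.png

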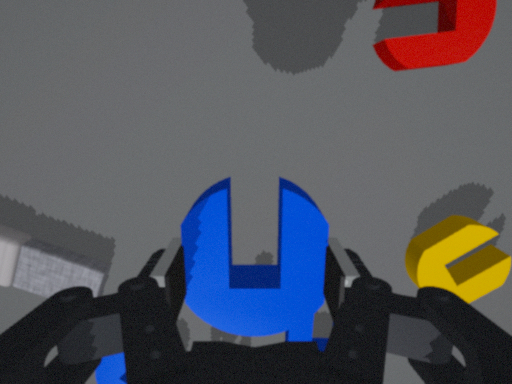

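The wrist view shows the blue weight gripped square on its flats, with the slot up at (255,230). Now I'll carry it to the far side of the press.

```bash

python3 -m crank '[{"x":0.43,"y":0.92,"z":0,"roll":0.34},{"x":0.43,"y":0.92,"z":0,"roll":0.34},{"x":0.43,"y":0.92,"z":0,"roll":0.34},{"x":0.43,"y":0.92,"z":0,"roll":0.34},{"x":0.43,"y":0.92,"z":0,"roll":0.34},{"x":0.43,"y":0.92,"z":0,"roll":0.34},{"x":0.43,"y":0.92,"z":0,"roll":0.34},{"x":0.43,"y":0.92,"z":0,"roll":0.34}]'
python3 -m crank '[{"x":0.43,"y":0.92,"z":0,"roll":0.34},{"x":0.43,"y":0.92,"z":0,"roll":0.34},{"x":0.43,"y":0.92,"z":0,"roll":0.34},{"x":0.43,"y":0.92,"z":0,"roll":0.34},{"x":0.43,"y":0.92,"z":0,"roll":0.34},{"x":0.43,"y":0.92,"z":0,"roll":0.34},{"x":0.43,"y":0.92,"z":0,"roll":0.34},{"x":0.43,"y":0.92,"z":0,"roll":0.34}]'
python3 -m crank '[{"x":0.43,"y":0.92,"z":0,"roll":0.34},{"x":0.43,"y":0.92,"z":0,"roll":0.34},{"x":0.43,"y":0.92,"z":0,"roll":0.34},{"x":0.43,"y":0.92,"z":0,"roll":0.34},{"x":0,"y":0,"z":0,"roll":0},{"x":0,"y":0,"z":0,"roll":0}]'
cat > m.py <<'E'
from blue import *
import sys
p,d,c=cap('wrist');save(p,sys.argv[1])
s=manip.observe();print(s['position'],np.degrees(2*np.arctan2(s['tcp_rot'][1],s['tcp_rot'][0])))
hsv=cv2.cvtColor(p,cv2.COLOR_RGB2HSV);m=cv2.inRange(hsv,(108,150,60),(130,255,255))
v,u=np.where((m>0)&(d>0));P=world(d,c,u,v);T=s['position'];k=(np.hypot(P[:,0]-T[0],P[:,1]-T[1])<.05)&(P[:,2]>.05)
Q=P[k];top=np.percentile(Q[:,2],80);Q=Q[abs(Q[:,2]-top)<.004]
A=np.c_[Q[:,:2]-Q[:,:2].mean(0),np.ones(len(Q))];print('blue top',top,'tilt',np.linalg.lstsq(A,Q[:,2],rcond=None)[0][:2],cv2.minEnclosingCircle((Q[:,:2]*1000).astype(np.float32)))
vv,uu=np.where(d>0);P=world(d,c,uu,vv);C=p[vv,uu].astype(int);n=np.hypot(P[:,0]-.5365,P[:,1]-.1225)<.042
k=n&(abs(P[:,2]-.064)<.004)&(np.ptp(C,axis=1)<40)
Q=P[k];print('steel',len(Q),cv2.minEnclosingCircle((Q[:,:2]*1000).astype(np.float32)))
k=n&(P[:,2]>.106)&(C.max(1)<70);B=P[k]
if len(B): print('knob',cv2.minEnclosingCircle((B[:,:2]*1000).astype(np.float32)))
g=np.zeros((300,300),np.uint8);ij=((Q[:,:2]-[.5365,.1225])*2500+150).astype(int);g[ij[:,1],ij[:,0]]=255
g=cv2.morphologyEx(g,cv2.MORPH_CLOSE,np.ones((5,5)))
h=cv2.HoughLinesP(g-cv2.erode(g,np.ones((3,3))),1,np.pi/360,22,minLineLength=30,maxLineGap=6)
if h is not None: print([int(np.degrees(np.arctan2(l[3]-l[1],l[2]-l[0]))%180) for l in h[:,0]])
E
python3 m.py w3.png
```

```text
clock: 5.47
position: [0.5339, -0.118, 0.2744]
tcp_rot: [0.246, 0.969, -0.0, -0.001]
ft_force: [0.7, 0.0, -6.2]
width: 0.685
finger_force: 67.8
clock: 6.13
position: [0.6028, 0.029, 0.2741]
tcp_rot: [0.153, 0.988, -0.0, -0.002]
ft_force: [0.0, -1.0, -5.3]
width: 0.684
finger_force: 67.8
clock: 6.63
position: [0.637, 0.1034, 0.2741]
tcp_rot: [0.105, 0.994, 0.0, -0.001]
ft_force: [-0.4, -0.7, -6.1]
width: 0.685
finger_force: 67.8
[0.63688498 0.10201719 0.27421062] 167.85410426659539
blue top 0.1187885568210643 tilt [-0.0042459  -0.00079402] ((635.4058837890625, 102.77509307861328), 35.74224853515625)
steel 5703 ((539.327880859375, 121.14454650878906), 34.17231750488281)
knob ((538.4307861328125, 121.4231185913086), 14.237162590026855)
[169, 169, 170, 169]
```

View pics/w3.png

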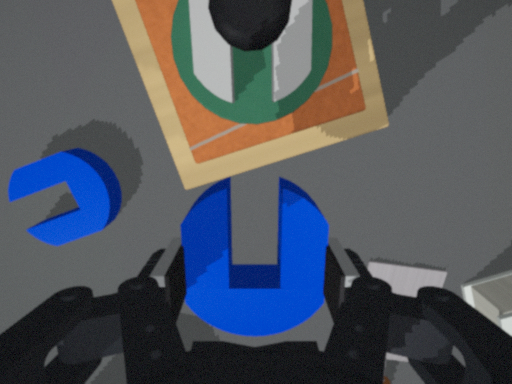

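The wrist view shows the press straight ahead, with the knob at (250,15) and the steel slot facing the gripper. The blue slot at (255,230) lines up with it, and the two yaws agree to about 1°. I'll lower by 26 mm and slide in.

```bash

python3 -m crank '[{"x":0,"y":0,"z":-0.65,"roll":0},{"x":0,"y":0,"z":-0.65,"roll":0},{"x":0,"y":0,"z":0,"roll":0},{"x":-0.6,"y":0.115,"z":0,"roll":0.1},{"x":-0.6,"y":0.115,"z":0,"roll":0.1},{"x":-0.6,"y":0.115,"z":0,"roll":0.1},{"x":0,"y":0,"z":0,"roll":0},{"x":0,"y":0,"z":0,"roll":0}]'
python3 m.py w4.png
```

```text
clock: 7.35
position: [0.6011, 0.1084, 0.2498]
tcp_rot: [0.096, 0.995, -0.0, -0.0]
ft_force: [0.1, -0.5, -4.9]
width: 0.681
finger_force: 67.8
[0.60178039 0.10818193 0.24995314] 168.9667357013685
blue top 0.09449640715144975 tilt [-0.00152508 -0.0011407 ] ((599.718017578125, 107.27127075195312), 35.671112060546875)
steel 9612 ((537.5490112304688, 121.93688201904297), 35.28358459472656)
knob ((537.67626953125, 121.61201477050781), 14.671338081359863)
[169, 169, 170, 115]
```

View pics/w4.png

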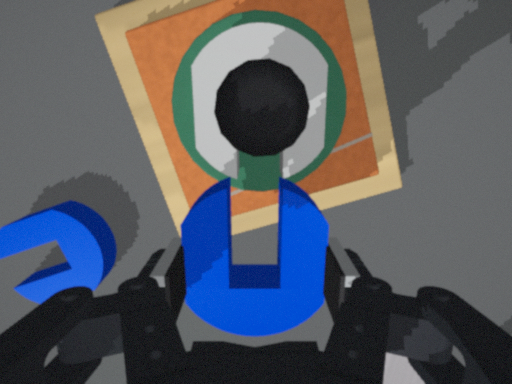

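The wrist view shows the blue slot centred at u≈255 and the knob at u≈262. That is about 2.5 mm off sideways, so I'll correct it as the weight slides in.

```bash

python3 -m crank '[{"x":-0.4,"y":0.2,"z":0,"roll":0},{"x":-0.45,"y":0.15,"z":0,"roll":0},{"x":-0.45,"y":0.1,"z":0,"roll":0},{"x":-0.45,"y":0.08,"z":0,"roll":0},{"x":-0.45,"y":0.08,"z":0,"roll":0},{"x":-0.45,"y":0.07,"z":0,"roll":0},{"x":-0.45,"y":0.05,"z":0,"roll":0},{"x":0,"y":0,"z":0,"roll":0}]'
python3 m.py w5.png
```

```text
clock: 8.07
position: [0.5373, 0.1238, 0.2501]
tcp_rot: [0.095, 0.995, -0.0, -0.001]
ft_force: [-0.9, 0.7, -5.2]
width: 0.683
finger_force: 67.8
[0.53850898 0.12357082 0.25025696] 169.0663762683106
blue top 0.09497163461936269 tilt [-0.00124905 -0.00198466] ((535.6303100585938, 122.99291229248047), 35.37671661376953)
steel 2374 ((526.08984375, 123.4653091430664), 24.788116455078125)
knob ((536.4441528320312, 122.50666046142578), 41.98644256591797)
[168, 169, 168, 77, 168]
```

View pics/w5.png

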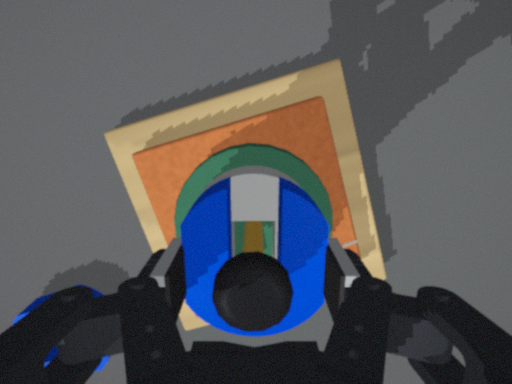

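The wrist view shows the brass stem inside the blue slot at (253,237), and there are no contact forces. Now I'll lower the weight gently.

```bash

python3 -m crank '[{"x":0,"y":0,"z":-0.15,"roll":0},{"x":0,"y":0,"z":-0.15,"roll":0},{"x":0,"y":0,"z":-0.1,"roll":0},{"x":0,"y":0,"z":0,"roll":0},{"x":0,"y":0,"z":0,"roll":0}]'
python3 m.py w6.png|head -2
```

```text
clock: 8.53
position: [0.5398, 0.1233, 0.2419]
tcp_rot: [0.096, 0.995, 0.0, 0.0]
ft_force: [1.0, -0.5, -3.8]
width: 0.684
finger_force: 67.9
[0.53978129 0.12332917 0.2419213 ] 168.99010400061613
blue top 0.08672886841210108 tilt [ 0.00206386 -0.00105666] ((538.2271118164062, 122.45609283447266), 35.344024658203125)
```

```bash

python3 -m crank '[{"x":0,"y":0,"z":-0.05,"roll":0},{"x":0,"y":0,"z":0,"roll":0},{"x":0,"y":0,"z":0,"roll":0}]'
```

```text
clock: 8.83
position: [0.5396, 0.1234, 0.2418]
tcp_rot: [0.096, 0.995, -0.0, 0.0]
ft_force: [-2.3, -2.6, 6.8]
width: 0.683
finger_force: 69.0
```

Contact (+11 N): the weight is seated. I'll release gradually, then rise straight up.

```bash

python3 -m crank '[{"x":0,"y":0,"z":0,"roll":0},{"x":0,"y":0,"z":0,"roll":0},{"x":0,"y":0,"z":0,"roll":0},{"x":0,"y":0,"z":0,"roll":0},{"x":0,"y":0,"z":0,"roll":0},{"x":0,"y":0,"z":0,"roll":0}]' 0.95
python3 m.py w7.png
python3 -m crank '[{"x":0,"y":0,"z":0.2,"roll":0},{"x":0,"y":0,"z":0.5,"roll":0},{"x":0,"y":0,"z":0.8,"roll":0},{"x":0,"y":0,"z":1,"roll":0},{"x":0,"y":0,"z":1,"roll":0},{"x":0,"y":0,"z":1,"roll":0},{"x":0,"y":0,"z":1,"roll":0},{"x":0,"y":0,"z":0,"roll":0}]'
python3 m.py w8.png
```

```text
clock: 9.33
position: [0.5395, 0.1235, 0.2411]
tcp_rot: [0.096, 0.995, 0.0, 0.0]
ft_force: [0.9, -0.3, -0.4]
width: 0.948
finger_force: 0.0
[0.53948847 0.12345671 0.24109895] 169.01062430612436
blue top 0.08665155714992029 tilt [ 0.00316631 -0.00083962] ((538.0578002929688, 122.32048797607422), 35.3552360534668)
steel 2746 ((523.2701416015625, 121.99064636230469), 27.717042922973633)
knob ((536.4183349609375, 122.5271987915039), 41.99362564086914)
[168, 171, 169, 79, 119, 107, 168, 126]
clock: 10.05
position: [0.5403, 0.1244, 0.3559]
tcp_rot: [0.096, 0.995, 0.001, 0.003]
ft_force: [0.3, 1.2, -0.2]
width: 0.948
finger_force: 0.0
[0.53993317 0.12402133 0.35402251] 169.01566514320155
blue top 0.08679542304251467 tilt [ 0.00152955 -0.00047139] ((537.8292236328125, 122.64311218261719), 34.7652473449707)
steel 893 ((516.8815307617188, 121.42998504638672), 25.224262237548828)
knob ((536.4437255859375, 122.51604461669922), 41.97957229614258)
[169, 79, 171, 115, 86, 168, 63]
```

View pics/w8.png

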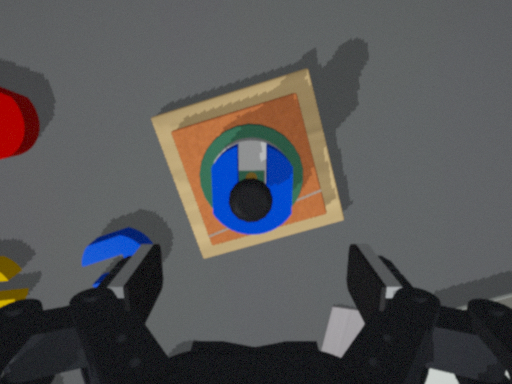

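The wrist view shows the blue weight lying flat on the steel one at (252,190), under the knob and about 1–2 mm from the stem axis. The gripper is clear of everything.

```bash
python3 -c "
from station import manip
print(manip.finish_job())"
```

```text
the job is handed in; nothing more can be done
None
```

The job is handed in: the blue weight lies flat on the steel weight under the knob, about 1–2 mm from the stem axis by the wrist camera, with its slot opposite the steel's and the gripper clear; no verdict was returned.

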